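Lock the tool case's hasp with a C-hook

ROBOT

A 6-joint arm with a two-finger parallel gripper is mounted at the origin on the work surface; the furniture and walls round the work are solid. World frame = base frame: x ahead of the robot, y to its left, z up, the work surface at z = 0. Lengths are in mm, angles in rad, forces in N, time in s.
With the tool pointing down it reaches from about 275 to 750 mm from the base axis. Payload 10.2 kg.
Tool frame: the origin (TCP) lies between the finger pads; the fingertips stand 17 mm ahead of it and the grasp point (between the pads) lies 2 mm behind it (tips_ahead is the distance from the TCP to the fingertips, in mm); z points along the fingers, y is the line along which they close (so a half turn about z gives the same grasp; the last joint's range is limited). The gripper opens to 85 mm and grips with 20 to 120 N. Pads are 22 mm wide; open, the fingers measure 114 mm over their backs; the gripper's body (76 mm by 85 mm) begins 54 mm behind the grasp point. The pads swing forward as they close: fully open they stand 13 mm farther back than shut.
Start: joints at [-1.367, 0.313, 1.498, -0, 1.331, -0.223], TCP at [217.317, -477.917, 218.794] pointing down, gripper open.
Joint ranges: [-2.94, 2.94], [-0.97, 2.17], [0.19, 2.56], [-1.23, 4.37], [0.02, 3.11], [-2.88, 2.88]. Speed limits (rad/s): [2.39, 2.39, 3.01, 3.14, 3.14, 3.14].

INTERFACE

Orientations are given as a unit quaternion [w, x, y, z].
In Python, from rig import sense, capture, finish_job, boxes_of, tips_ahead gives the robot as it stands.
- The arm moves only by the tool drive_tool, never from a script. Its argument "commands" is text: rows parted by semicolons, each of 7 numbers parted by spaces: the shift along the world's x, y, z in units of 0.1 m (1.0 is 0.1 m), then the turn, a rotation vector about the world's x, y, z in units of pi/4 rad (1.0 is pi/4 rad), then the opening in per cent of the stroke, from 0 (shut) to 100 (fully open). A call has 1 to 20 rows; each row shifts and turns the commanded pose from where the row before left it; what a row does not reach is not made up. A row lasts 1/12 s, in which the tool goes at most 41.7 mm and 7.16 degrees, less where a joint would pass 70% of its speed; a pose out of reach is approached as far as the arm can. A call with a number of a shift or a turn outside -1 to 1 is refused whole. A call with a gripper value outside its range is refused whole. The fingers move at their own pace and stop on an object; "force" is the grip in N (left out, the last holds). Time passes only in rows, so rows that do not move let the fingers close. It gives the time, the measured TCP pose, the force, the opening and the grip force at its end, in the units of the state.
- sense(): the state, without advancing time (a new reading comes with each control period).
- capture(name): name is "side" or "top"; returns a dict with "pixels" (400x640x3 uint8, blue, green, red), "fov_y" (degrees; the focal length in pixels is half the picture's height over the tangent of half this angle, whatever the lens; pixels are square), "cx", "cy" (the principal point, pixels), "k1" (the pictures are not rectified: a ray, as slopes to the right and down, at radius r is drawn at 1 + k1 r^2 times it, then the intrinsics apply), "position" and "attitude" of the camera in the world. Camera axes: x right, y down, z forward; pixel columns grow to the right and rows downward; lengths in mm; the calibration is good to about 2 mm. A picture is of the moment at which its call begins. There is no depth.
- finish_job(): hands the job in; it is judged then, once.
Trained networks look in a picture, given as the dict that the camera call returned (one of the last four; its "shot" number tells which), for a name from the list of things; names that differ only in an ending like _2 or _b are one class to them, and where a whole thing is asked for, a point or a joint stands for the part that bears it (a point fixed in the world has none). Each returns a list of dicts, best first, with "confidence" (0 to 1); they miss things now and then, are a little off and sometimes report something else, mostly with a low value. They report only what shows in the picture. A call takes as long as a camera call.
- boxes_of(picture, name): "position" ([column, row] in pixels, amid what is visible of it).
The state is a dict: "time_s": time; "joints": joint angles; "dq": joint speeds; "tau": joint torques, N m; "eef_pos": TCP position; "ee_rot": TCP orientation; "force": force on the tool from outside, world axes, zero at the start; "wrist_torque": the same for the moment, N m; "grip_width": opening from 0.0 (shut) to 1.0 (fully open); "grip_force": force on a finger pad.
Only numpy, scipy, OpenCV 4.12 (cv2) and the standard library are available. Lean on these libraries where they do the work, as an engineer would, in place of code of your own. Each camera call takes 0.05 s, during which the arm holds its last target. There are 200 camera calls.

TASK

Lock the wooden tool case: fold the steel hasp leaf down flat over its staple, then take the black C-hook by its red grip and swing it, tip first, along its arc through the staple and press it home until the brass collar bears firmly on the staple (about one kilogram of push), and let go so that it lies flat on the lid. The staple sits a few millimetres to one side or the other in its slot, so feel the hook in and never force it against the case or staple with more than two kilograms. Leave the other things on the bench where they are.

Things in the scene. Friction and masses are not known exactly. Their poses are not given: they have to be found in the camera images.
- case: Closed, fixed wooden tool case, 140 mm (x) by 192 mm (y, from -110 to +82 mm), flat top at z = 55 mm; hasp and staple on the top. Lid, leaf and staple are hard: a hook set down fast on them strikes with well over 20 N; a hook held 3 mm above the lid passes the staple with 5 mm of headroom. Origin on its underside, directly below the nominal centre of the staple.
- staple_seat (a point): Nominal staple centre on the lid top; axes of the case. The staple: upright arch of 8 mm round steel bar, 24 mm high, legs 18 mm apart along case y: an opening 10 mm wide, 16 mm high, passed along case x. It is bolted rigidly in a slot: its true centre lies up to 7 mm either way from this point along case y, which no reading shows.
- hasp (a joint): Angle (rad) of the steel hasp leaf, 44 mm wide, 3 mm thick, 90 mm long. 0 = shut: flat, flush with the lid top, the staple standing up through its slot. pi/2 = upright. It starts leaning back past upright, held by light hinge friction; pushed some 30 degrees past upright toward the staple (case -y) it drops shut by itself.
- hinge_line (a point): Middle of the hasp's hinge line, which runs along case x, 55 mm to the case's +y side of the staple's nominal centre, 1.5 mm below the lid top. Axes of the case.
- hasp_edge (a point): Middle of the hasp leaf's free edge, 90 mm from the hinge line.
- hook_grip (a point): Centre of the red grip of the C-hook (150 g, lies flat): an upright tab 12 mm thick (hook x), 30 mm wide (hook y), from 10 to 56 mm above the hook's underside, which is 38 mm below this point. It stands on the hub at the exact centre of the arc. Axes are the hook's, z up.
- hook: C-hook, origin on its underside at the arc's centre. Arc of 8 mm black bar, radius 45 mm to the bar's centre: seen from above, anticlockwise from the tip at 30 degrees from hook +x to the tail at 180, whence a spoke leads to the hub. Turning it clockwise about its centre leads the tip along the arc. Home, its axes agree with the case's, arc centre 45 mm to the case -y side of the true staple centre.
- hook_tip (a point): Centre of the hook's rounded tip, 4 mm above the underside; the bar tapers to 4 mm thick over its last 11 mm. The tip enters the staple from the case's -x side and comes out on the +x side.
- collar: Centre of the brass stop collar on the hook, 6 mm (hook x) by 20 mm (hook y) by 10 mm high, at (-7, 44.5, 5) mm in the hook's frame. Home, it touches both staple legs on their -x side, its centre 7 mm from the staple's centre.
- pen_cup_c: Bystander, leave alone: grey pipe pen pot with pens, 46 mm across, 135 high mm; origin under its centre.
- dowel_jar: Bystander, leave alone: low glass jar of dowel pins, 56 mm across, 54 high mm; origin under its centre.
- small_block: Bystander, leave alone: pale pine block, 24x70x40 mm; origin under its centre.

How it is judged:
By the outcome, as a careful person would: the job done as asked, in the order asked, and still so for the second after the job is handed in, with the robot touching nothing.
It also fails if it takes over 72 s, if anything falls off the work surface, if the arm or the gripper's body presses on something with over 40 N, if the wrist force passes 120 N, or if a joint passes its speed limit or range.

## Working session

There is one attempt and no reset: what is moved stays moved. The work goes in short steps, Python scripts to look and compute and a tool call to move; the robot and the scene stay as the last step left them, time stands still between calls to the robot, and variables do not carry over. Pictures are saved under pics/ and viewed, at most 10 in all, crops included, and the job is handed in when it is done.

Besides the shell and the picture viewer there is one more tool, called after ">>>" by a JSON object that holds its "name" and its "arguments". drive_tool: Moves the arm, as the interface text tells. Shifts and turns lie within -1 to 1; 1 stands for 0.1 m of shift or pi/4 rad of turn. Its arguments: {"type":"object","properties":{"commands":{"type":"string"},"force":{"type":"number"}},"required":["commands"]}

```bash
ls; mkdir -p pics
cat > h.py <<'E'
import numpy as np, cv2
from rig import *
from scipy.spatial.transform import Rotation as R
def rot(c):
    a=np.array(c["attitude"],float)
    return a if a.shape==(3,3) else R.from_quat(a[[1,2,3,0]]).as_matrix()
def f(c): return 200/np.tan(np.radians(c["fov_y"])/2)
def ray(c,px):
    d=(np.array(px,float)-[c["cx"],c["cy"]])/f(c); u=d.copy()
    for _ in range(30): u=d/(1+c["k1"]*(u@u))
    return np.array(c["position"],float), rot(c)@np.array([u[0],u[1],1])
def at_z(c,px,z):
    p,d=ray(c,px); return p+d*(z-p[2])/d[2]
def proj(c,P):
    q=rot(c).T@(np.array(P,float)-c["position"]); s=q[:2]/q[2]; s=s*(1+c["k1"]*(s@s)); return s*f(c)+[c["cx"],c["cy"]]
def tri(a,pa,b,pb):
    p,d=ray(a,pa);q,e=ray(b,pb); M=np.stack([d,-e],1); t=np.linalg.lstsq(M,q-p,rcond=None)[0]
    x,y=p+d*t[0],q+e*t[1]; return (x+y)/2,np.linalg.norm(x-y)
E
python3 - <<'E'
from h import *
s=sense(); print(s["eef_pos"],s["ee_rot"],s["force"],s["time_s"],s["grip_width"])
C={}
for n in("top","side"):
    c=C[n]=capture(n); cv2.imwrite(f"pics/{n}0.png",c["pixels"]); print(n,c["position"],rot(c).round(3).tolist(),c["fov_y"],c["k1"])
for k in ["case","staple_seat","hasp","hinge_line","hasp_edge","hook_grip","hook","hook_tip","collar","pen_cup_c","dowel_jar","small_block"]:
    o={}
    for n in C:
        try:
            r=boxes_of(C[n],k)
        except Exception as e: print(k,n,e); continue
        print(k,n,[(np.round(d["position"],1).tolist(),round(d["confidence"],2)) for d in r[:3]])
        if r:o[n]=r[0]["position"]
    if len(o)==2:
        x,e=tri(C["top"],o["top"],C["side"],o["side"]); print("   ",x.round(1),round(e,1))
E
```

```text
pics
[ 217.25990373 -477.62415176  218.22996349] [-6.59610253e-04  9.77316992e-01  2.11780692e-01  1.18682957e-05] [-0.54276981  0.05276196  0.19059279] 0.0 0.9987599205861527
top [ 426.91031092  -16.86303661 1371.94440841] [[0.018, -0.995, 0.102], [-1.0, -0.019, -0.014], [0.016, -0.102, -0.995]] 43.159935252723905 -0.15690134371850117
side [574.92616783 727.71098158 445.40498705] [[-1.0, -0.003, -0.019], [0.016, 0.455, -0.89], [0.012, -0.89, -0.455]] 57.1366349459625 0.020946673891470653
case top [([414.5, 193.3], 0.68)]
case side [([311.4, 175.5], 0.75)]
    [ 585.2 -296.2   23.6] 5.3
staple_seat top [([419.0, 196.1], 0.85)]
staple_seat side [([308.0, 178.2], 0.76), ([372.3, 290.9], 0.23)]
    [ 587.8 -312.7    6.7] 10.7
hasp top [([414.2, 192.7], 0.68), ([392.3, 200.5], 0.48)]
hasp side [([309.2, 163.0], 0.58), ([371.5, 295.3], 0.49)]
    [ 586.6 -286.9   66.1] 4.6
hinge_line top [([415.9, 196.9], 0.96)]
hinge_line side [([310.6, 173.9], 0.73)]
    [ 581.4 -299.8   26.3] 7.2
hasp_edge top [([392.0, 191.7], 0.63)]
hasp_edge side [([317.2, 158.2], 0.81)]
    [ 573.5 -220.9  106.1] 1
[... 164 characters left out ...]
op [([221.5, 232.2], 0.76)]
hook side [([373.7, 288.9], 0.93)]
    [471.3 221.4  23. ] 3.5
hook_tip top [([226.7, 230.9], 0.53)]
hook_tip side [([371.5, 293.6], 0.74)]
    [474.1 211.1   3.9] 7.0
collar top [([361.1, 249.7], 0.57)]
collar side [([372.0, 285.9], 0.54), ([361.1, 302.3], 0.45)]
    [ 414.1 -179.9 -296. ] 43.2
pen_cup_c top [([316.3, 160.0], 0.54), ([223.7, 231.1], 0.33)]
pen_cup_c side [([273.3, 205.9], 0.94)]
    [667.7 -28.5  57.3] 1.5
dowel_jar top [([363.6, 251.0], 0.79)]
dowel_jar side [([365.9, 195.6], 0.58), ([317.5, 159.6], 0.35)]
    [ 432.8 -159.9   21.7] 5.1
small_block top [([231.6, 174.1], 0.56)]
small_block side [([278.4, 280.9], 0.57)]
    [634.4 199.6  22.3] 7.7
```

Run:
```python
from h import *
t=cv2.imread("pics/top0.png");s=cv2.imread("pics/side0.png")
a=cv2.resize(t[120:280,180:480],(800,427),interpolation=cv2.INTER_CUBIC)
cv2.imwrite("pics/t1.png",a)
b=cv2.resize(s[110:330,230:430],(545,600),interpolation=cv2.INTER_CUBIC); cv2.imwrite("pics/s1.png",b)
```

```text
(no output)
```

View pics/t1.png

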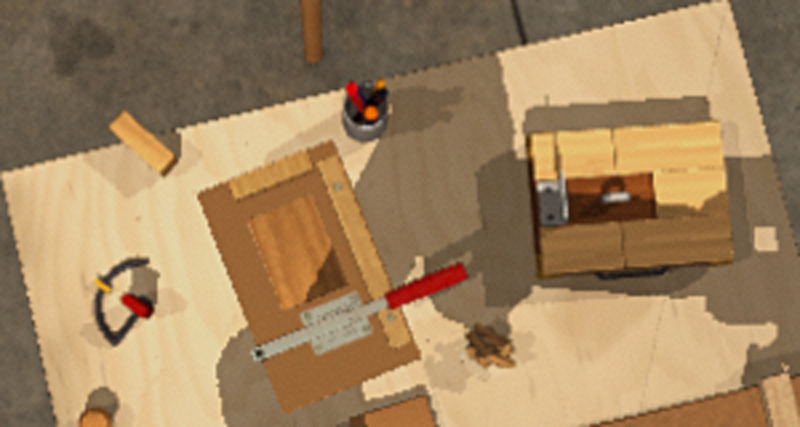

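View pics/s1.png

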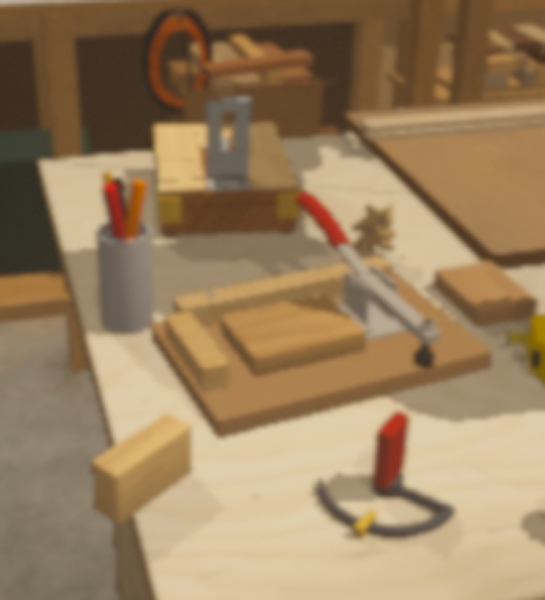

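Top picture: the case is at full-frame about (379–455, 166–223), with the hasp leaf upright on its left (+y) side. The staple is near (410,192). The hook lies at about (227,232) with its tip up and its tail down, so its yaw is about −40°. The side picture agrees. Next I measure the case and hook more finely.

```bash
cat >> h.py <<'E'
def grid(img,x0,y0,x1,y1,k,step=5):
    a=cv2.resize(img[y0:y1,x0:x1],None,fx=k,fy=k,interpolation=cv2.INTER_CUBIC)
    for x in range(x0,x1,step):
        cv2.line(a,((x-x0)*k,0),((x-x0)*k,6),(255,0,255),1)
        if x%(2*step)==0: cv2.putText(a,str(x),((x-x0)*k,16),0,.35,(255,0,255),1)
    for y in range(y0,y1,step):
        cv2.line(a,(0,(y-y0)*k),(6,(y-y0)*k),(255,0,255),1)
        if y%(2*step)==0: cv2.putText(a,str(y),(8,(y-y0)*k+4),0,.35,(255,0,255),1)
    return a
E
python3 - <<'E'
from h import *
t=cv2.imread("pics/top0.png");s=cv2.imread("pics/side0.png")
a=grid(t,372,160,464,230,5); b=grid(s,278,140,344,202,5); h=grid(t,205,205,245,260,5); g=grid(s,340,255,400,315,5)
A=np.zeros((600,800,3),np.uint8)
A[:350,:460]=a; A[:310,465:795]=b; A[315:590,600:800]=h[:275,:200]; A[:,:][352:600,:300]=g[50:298,:300]
cv2.imwrite("pics/c1.png",A)
for n,im in(("top",t),("side",s)):
    hs=cv2.cvtColor(im,cv2.COLOR_BGR2HSV); H,S,V=cv2.split(hs)
    m=np.zeros(H.shape,bool); 
    if n=="top": m[205:260,205:245]=1
    else: m[255:315,340:400]=1
    for nm,q in(("red",((H<8)|(H>172))&(S>150)&(V>70)),("yel",(H>18)&(H<32)&(S>140)&(V>120)),("dark",(V<75)&(S<120))):
        ys,xs=np.nonzero(q&m); print(n,nm,len(xs),xs.mean() if len(xs) else 0,ys.mean() if len(xs) else 0, (xs.min(),xs.max(),ys.min(),ys.max()) if len(xs) else 0)
E
```

```text
top red 54 230.62962962962962 234.3148148148148 (np.int64(226), np.int64(236), np.int64(230), np.int64(238))
top yel 16 218.0 226.6875 (np.int64(215), np.int64(221), np.int64(224), np.int64(229))
top dark 107 223.49532710280374 234.37383177570092 (np.int64(216), np.int64(236), np.int64(218), np.int64(248))
side red 190 373.0157894736842 274.7578947368421 (np.int64(368), np.int64(378), np.int64(262), np.int64(288))
side yel 34 363.11764705882354 301.79411764705884 (np.int64(360), np.int64(366), np.int64(298), np.int64(305))
side dark 0 0 0 0
```

View pics/c1.png

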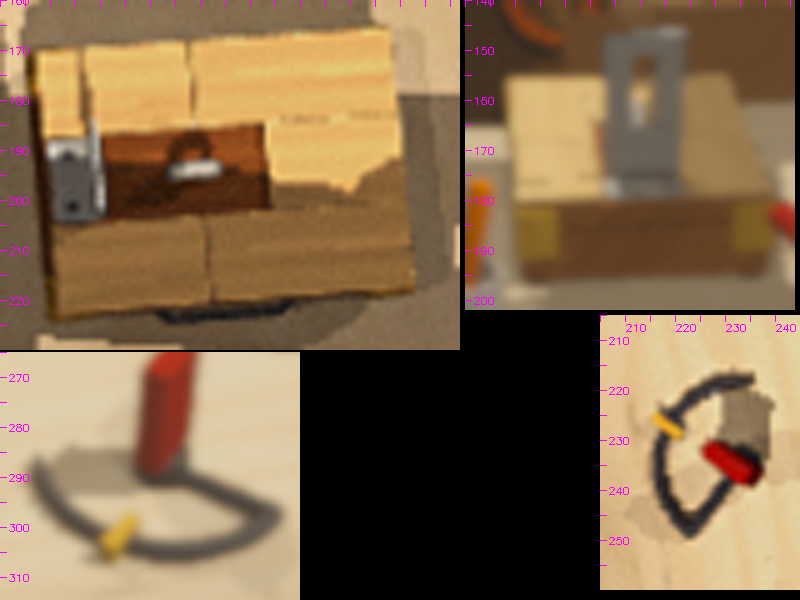

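Composite: the lid corners in the top view are about (379.5,170), (449,165.5), (454.5,218) and (383,223). The staple's bright bar runs along cols 406–416.4 at row 193.6. The leaf's edge is at side (306–322, 146). The hook tip is near top (233.5,217.5), the tail near (223,248), the collar near (218,226.7) and the grip near (230.6,234.3).

Run:
```python
from h import *
from scipy.optimize import least_squares
T=capture("top");S=capture("side")
def tf(p,L): 
    c,s=np.cos(p[2]),np.sin(p[2]); L=np.array(L,float); return np.array([p[0]+c*L[0]-s*L[1],p[1]+s*L[0]+c*L[1],L[2]])
cs=[((70,82,55),(379.5,170)),((70,-110,55),(449,165.5)),((-70,-110,55),(454.5,218)),((-70,82,55),(383,223))]
fit=lambda obs,p0: least_squares(lambda p:np.concatenate([proj(c,tf(p,L))-q for c,L,q in obs]),p0)
r=fit([(T,L,np.array(q)) for L,q in cs],[585,-300,0]); pc=r.x; print("case",pc.round(2),np.degrees(pc[2]),r.fun.round(1))
print("side lid front edge",[proj(S,tf(pc,L)).round(1) for L in((70,82,55),(-70,82,55))])
w=at_z(T,(411.2,193.6),78); c,s=np.cos(pc[2]),np.sin(pc[2]); d=w[:2]-pc[:2]; print("staple world",w.round(1),"local",(c*d[0]+s*d[1]).round(1),(-s*d[0]+c*d[1]).round(1))
for th in np.radians([90,95,100,105,110,115,120]):
    L=lambda x:(x,55-90*np.cos(th),53.5+90*np.sin(th)); print(np.degrees(th).round(),proj(S,tf(pc,L(22))).round(1),proj(S,tf(pc,L(-22))).round(1),proj(T,tf(pc,L(22))).round(1),proj(T,tf(pc,L(-22))).round(1))
tip=(45*np.cos(np.pi/6),22.5,4)
ob=[(T,tip,(233.,217.8)),(T,(-45,0,6),(222.5,247)),(T,(-7,44.5,8),(218,226.7)),(T,(0,0,50),(230.4,233.8)),(S,(-7,44.5,6),(363.1,301.8)),(S,(0,0,34),(373,274.8)),(S,tip,(347.5,288)),(S,(-45,0,5),(395,297.5))]
r=fit([(c,L,np.array(q)) for c,L,q in ob],[470,215,-.7]); print("hook",r.x.round(2),np.degrees(r.x[2]),r.fun.round(1))
for k,z in(("pen_cup_c",60),): pass
```

```text
case [ 5.8121e+02 -2.8214e+02  9.0000e-02] 4.910416416619521 [-0.7  0.1  0.6  0.2  0.  -0.2  0.1 -0.1]
side lid front edge [array([288.5, 178.8]), array([339.6, 177.4])]
staple world [ 580.4 -276.4   78. ] local -0.4 5.8
90.0 [305.3 143.9] [321.6 143.6] [396.1 182.9] [397.6 200.6]
95.0 [305.5 144.9] [321.9 144.6] [392.9 183.1] [394.4 200.8]
100.0 [305.7 146.2] [322.2 145.9] [389.7 183.4] [391.2 201.1]
105.0 [305.8 147.8] [322.5 147.4] [386.5 183.7] [388.  201.3]
110.0 [306.  149.5] [322.8 149.2] [383.4 184. ] [384.8 201.6]
115.0 [306.2 151.5] [323.  151.2] [380.3 184.3] [381.8 202. ]
120.0 [306.4 153.7] [323.3 153.4] [377.4 184.7] [378.8 202.3]
hook [468.4 195.9  -0.6] -34.43441002716308 [ 0.7  0.1 -0.5  0.9 -1.   0.1 -1.2 -0.   0.6  0.4 -0.3 -0.2 -0.5 -1.4
 -0.6 -0.8]
```

>>> {"name": "drive_tool", "arguments": {"commands": "0.2 0.17 0 0 0 0 0;0.28 0.24 0 0 0 0 0;0.28 0.24 0 0 0 0 0;0.28 0.24 0 0 0 0 0;0.28 0.24 0 0 0 0 0;0.28 0.24 0 0 0 0 0;0.28 0.24 0 0 0 0 0;0.28 0.24 0 0 0 0 0;0.28 0.24 0 0 0 0 0;0.28 0.24 0 0 0 0 0;0.28 0.24 0 0 0 0 0;0.28 0.24 0 0 0 0 0;0.27 0.24 0 0 0 0 0;0 0 0 0 0 0 0", "force": 40}}

```text
time_s: 2.57
eef_pos: [575.4, -168.6, 218.3]
ee_rot: [-0.001, 0.977, 0.214, 0.001]
force: [-0.7, 0.3, -0.5]
grip_width: 0.003
grip_force: 0.0
```

>>> {"name": "drive_tool", "arguments": {"commands": "0 0 -0.25 0 0 0 0;0 0 -0.25 0 0 0 0;0 0 -0.25 0 0 0 0;0 0 -0.21 0 0 0 0;0.01 -0.08 0 0 0 0 0;0.01 -0.08 0 0 0 0 0;0.01 -0.08 0 0 0 0 0;0.01 -0.08 0 0 0 0 0;0.01 -0.08 0 0 0 0 0;0.01 -0.08 0 0 0 0 0;0.01 -0.08 0 0 0 0 0;0.01 -0.08 0 0 0 0 0;0.01 -0.08 0 0 0 0 0;0.01 -0.08 0 0 0 0 0;0.01 -0.08 0 0 0 0 0;0 0 0 0 0 0 0;0 0 0 0 0 0 0"}}

```text
time_s: 3.98
eef_pos: [583.3, -261.2, 122.6]
ee_rot: [-0.0, 0.977, 0.212, -0.0]
force: [-0.6, 1.3, -0.9]
grip_width: -0.001
grip_force: 0.0
```

Run:
```python
from h import *
T=capture("top");S=capture("side")
A=np.zeros((400,800,3),np.uint8)
A[:350,:460]=grid(T["pixels"],372,160,464,230,5); A[:310,465:795]=grid(S["pixels"],278,140,344,202,5)
cv2.imwrite("pics/c2.png",A)
```

```text
(no output)
```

View pics/c2.png

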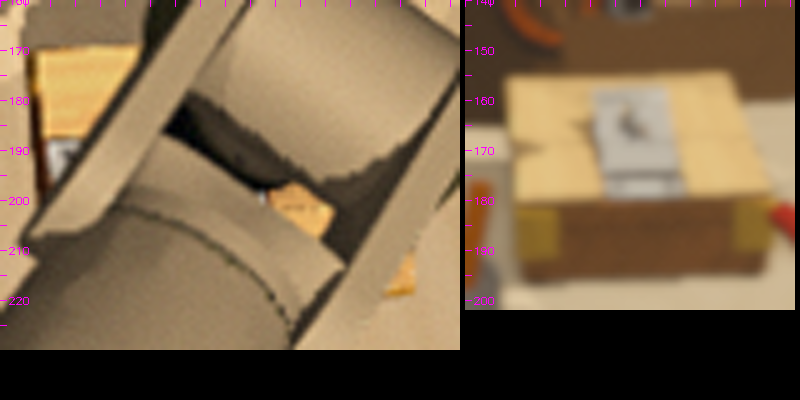

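Side view: the leaf now lies flat, with the staple standing up through it at about (313,165). The top view is hidden by the arm. The gripper shows only at the side view's upper edge, so I check where the tips should appear, while planning the move to the hook.

Run:
```python
from h import *
S=capture("side"); p=np.array(sense()["eef_pos"]); print(p,tips_ahead() if callable(tips_ahead) else tips_ahead)
for dz in(-17,0,50,100): print(dz,proj(S,p+[0,0,dz]))
cv2.imwrite("pics/x.png",grid(S["pixels"],250,60,370,200,4))
```

```text
[ 583.33990341 -260.48898847  122.77884042] 17.0
-17 [311.01828406 153.11087889]
0 [311.01377432 147.29138613]
50 [310.99946719 129.64360636]
100 [310.98346293 111.15400745]
```

View pics/x.png

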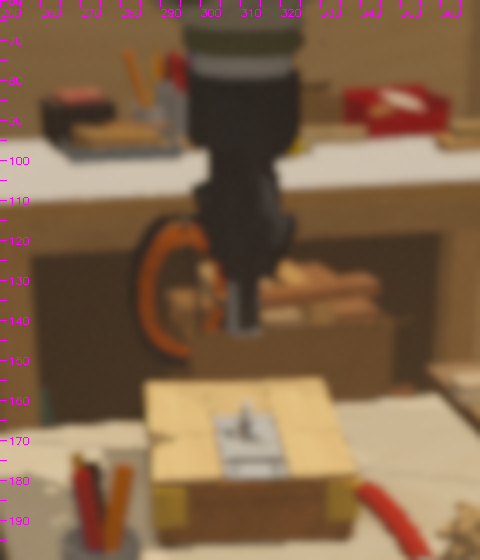

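The visible fingertips end near (311,143), a bit higher than predicted, though dark on dark. I'll check the height at the hook.

>>> {"name": "drive_tool", "arguments": {"commands": "0 0 0.3 0 0 0 0;0 0 0.35 0 0 0 0;0 0 0.35 0 0 0 0;-0.09 0.36 0 0 0 0.14 50;-0.09 0.38 0 0 0 0.14 50;-0.1 0.38 0 0 0 0.14 50;-0.1 0.38 0 0 0 0.14 50;-0.1 0.38 0 0 0 0.13 50;-0.1 0.38 0 0 0 0 50;-0.1 0.38 0 0 0 0 50;-0.1 0.38 0 0 0 0 50;-0.1 0.38 0 0 0 0 50;-0.1 0.38 0 0 0 0 50;-0.1 0.38 0 0 0 0 50;-0.07 0.4 0 0 0 0 50;0 0 -0.3 0 0 0 50;0 0 -0.3 0 0 0 50;0 0 -0.3 0 0 0 50;0 0 -0.1 0 0 0 50;0 0 0 0 0 0 50"}}

```text
time_s: 5.8
eef_pos: [467.0, 195.1, 121.1]
ee_rot: [-0.001, 0.885, 0.466, -0.002]
force: [-0.2, 1.1, -0.3]
grip_width: 0.499
grip_force: 0.0
```

Run:
```python
from h import *
S=capture("side"); T=capture("top"); p=np.array(sense()["eef_pos"]); print(p)
for dz in(-17,0,50): print(dz,proj(S,p+[0,0,dz]))
A=np.zeros((480,800,3),np.uint8)
A[:480,:480]=grid(S["pixels"],310,190,430,310,4); A[:280,485:797]=grid(T["pixels"],195,195,273,265,4)
cv2.imwrite("pics/c4.png",A)
```

```text
[468.98442145 195.17832948 124.14731273]
-17 [375.53723238 239.99334472]
0 [376.32945135 231.48034092]
50 [378.78555459 205.17654338]
```

View pics/c4.png

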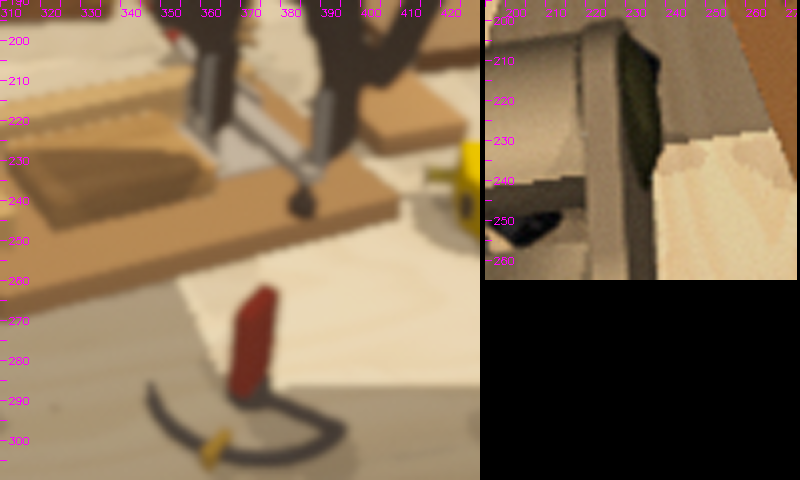

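Side view: the open fingertips are at about (362,228) and (386,235), straddling the grip column (372). They sit about 8 px higher than predicted. I go down to a safe height and look again before closing.

>>> {"name": "drive_tool", "arguments": {"commands": "0 0 -0.25 0 0 0 50;0 0 -0.25 0 0 0 50;0 0 -0.2 0 0 0 50;0 0 -0.13 0 0 0 50;0 0 0 0 0 0 50;0 0 0 0 0 0 50"}}

```text
time_s: 6.4
eef_pos: [469.3, 195.2, 41.2]
ee_rot: [0.0, 0.885, 0.466, 0.001]
force: [1.3, 0.3, 0.5]
grip_width: 0.502
grip_force: 0.0
```

Run:
```python
from h import *
S=capture("side"); T=capture("top"); s=sense(); p=np.array(s["eef_pos"]); print(p,s["force"],s["joints"])
for dz in(-17,0,50): print(dz,proj(S,p+[0,0,dz]))
A=np.zeros((500,800,3),np.uint8)
A[:500,:400]=grid(S["pixels"],335,215,415,315,5); A[:500,405:805][:, :395]=cv2.resize(grid(T["pixels"],190,195,269,295,5),None,fx=1,fy=1)[:500,:395]
cv2.imwrite("pics/c5.png",A)
```

```text
[469.58389668 195.25060819  41.68854398] [ 0.05794097  0.58592365 -0.30042401] [1.63305516e-01 4.93191016e-01 1.75108006e+00 3.64350927e-05
 8.93950427e-01 7.65483906e-01]
-17 [371.64404844 278.54724361]
0 [372.34143629 270.95592714]
50 [374.49540842 247.57954591]
```

View pics/c5.png

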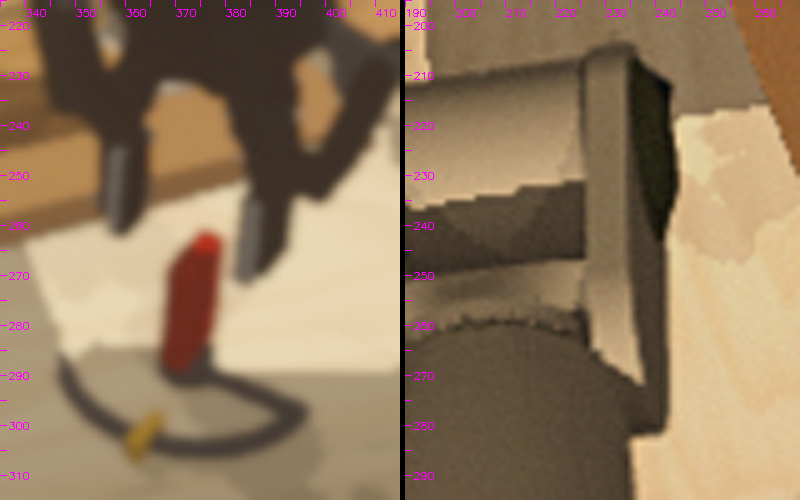

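Side view: the fingertips are at (356,262) and (382,271), the tab top at (374,262) and its base at row 289. So the tips reach only slightly below the tab top. I go down 14 mm more, watching force.

>>> {"name": "drive_tool", "arguments": {"commands": "0 0 -0.05 0 0 0 50;0 0 -0.05 0 0 0 50;0 0 -0.04 0 0 0 50;0 0 0 0 0 0 50;0 0 0 0 0 0 50"}}

```text
time_s: 6.92
eef_pos: [468.2, 195.1, 25.6]
ee_rot: [-0.0, 0.885, 0.466, -0.0]
force: [-0.1, 0.2, -0.5]
grip_width: 0.501
grip_force: 0.0
```

Run:
```python
from h import *
S=capture("side"); s=sense(); p=np.array(s["eef_pos"]); print(p,s["force"],s["joints"])
for dz in(-17,0): print(dz,proj(S,p+[0,0,dz]))
cv2.imwrite("pics/s6.png",S["pixels"])
V=S["pixels"].max(2).astype(int)
for c in range(350,396,3): print(c,V[240:296:3,c])
```

```text
[468.33719579 195.07245946  25.77958609] [-0.47723793  0.56136829  0.11177477] [1.63372186e-01 5.19472870e-01 1.76147244e+00 7.84747409e-06
 8.60779351e-01 7.65463474e-01]
-17 [371.67117438 285.43408887]
0 [372.36040523 278.00356012]
350 [ 60  63 161 183 181 138 133 203 224 224 223 223 226 232 232 213 154 109
  79]
353 [ 60  61  86 154 167 127 127 187 213 222 223 223 225 232 227 177 170 170
 127]
356 [ 59  59  60  63  77  83  87  93 115 169 218 225 229 233 230 175 170 173
 170]
359 [ 60  59  60  61  91  89  82  79  73  77 201 228 233 231 230 175 171 173
 172]
362 [ 60  59  65  60  60  59  60  62  76 171 220 224 227 222 222 165 170 173
 171]
365 [ 70 123 167 124 108 114 185 192 207 220 221 223 221 217 215 149 145 169
 170]
368 [160 182 183 164 133 167 226 225 221 195 156 152 138 132 120 106  90 120
 168]
371 [166 183 182 150 133 197 232 231 187 120 113 110 109 110 109 109  99  77
 154]
374 [122 182 181 138 138 221 232 205 172 116 111 109 108 108 106  96  73  76
 145]
377 [ 64 165 174 135 150 232 232 202 175 131 132 142 148 154 169 134 105  85
 146]
380 [ 58  80 101 112 180 232 232 227 204 203 201 203 188 213 221 226 204  76
 136]
383 [ 59  59  58  61 103 155 190 169 136 123 114 111 108 187 231 233 220  90
 101]
386 [ 58  58  59  58  57  59  61  64  92  90  84  76  96 219 233 233 222 129
  76]
389 [ 58  58  59  60  59  59  61  59  60  59  59  80 193 233 233 233 222 159
  79]
392 [ 63  63  63  62  59  59  60  65 114 139 160 211 233 233 233 234 222 170
 115]
395 [162 133 126 183 131  58  60  86 222 232 233 233 234 233 233 234 222 171
 151]
```

>>> {"name": "drive_tool", "arguments": {"commands": "0 0 0 0 0 0 30;0 0 0 0 0 0 10;0 0 0 0 0 0 0;0 0 0 0 0 0 0;0 0 0 0 0 0 0;0 0 0 0 0 0 0;0 0 0 0 0 0 0", "force": 60}}

```text
time_s: 7.55
eef_pos: [468.5, 195.1, 26.1]
ee_rot: [0.0, 0.885, 0.466, 0.0]
force: [-0.0, 0.9, 4.9]
grip_width: 0.12
grip_force: 60.6
```

Run:
```python
from h import *
S=capture("side"); s=sense(); print(np.array(s["eef_pos"]),s["force"],s["wrist_torque"],s["grip_width"]*85,s["grip_force"],s["time_s"])
cv2.imwrite("pics/c7.png",grid(S["pixels"],335,225,415,315,6))
```

```text
[468.51982494 195.14841359  26.04822424] [-1.14099375 -0.07160093  5.66213892] [ 0.02859591  0.17756747 -0.03714552] 10.77442615400859 60.66823482513428 7.6
```

View pics/c7.png

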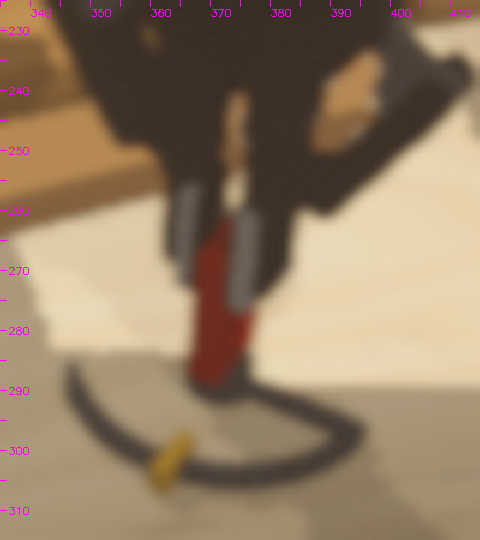

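Side view: the pads hold the red tab on its upper half (fingertips at row 277, tab base at 289), and the hook still lies flat. I lift it and carry it across, turning as I go.

>>> {"name": "drive_tool", "arguments": {"commands": "0 0 0.1 0 0 0 0;0 0 0.3 0 0 0 0;0 0 0.35 0 0 0 0;0 0 0.4 0 0 0 0;0 0 0.4 0 0 0 0;0 0 0.4 0 0 0 0;0.04 -0.15 0.15 0 0 0.1 0;0.07 -0.3 0 0 0 0.15 0;0.07 -0.3 0 0 0 0.15 0;0.07 -0.3 0 0 0 0.15 0;0.07 -0.3 0 0 0 0.15 0;0.07 -0.3 0 0 0 0.15 0;0.07 -0.3 0 0 0 0.15 0;0.08 -0.3 0 0 0 0.15 0;0.08 -0.3 0 0 0 0.15 0;0.08 -0.3 0 0 0 0.15 0;0.08 -0.3 0 0 0 0.15 0;0.08 -0.3 0 0 0 0.15 0;0.08 -0.3 0 0 0 0.15 0;0.08 -0.3 0 0 0 0.15 0"}}

```text
time_s: 9.27
eef_pos: [570.1, -211.3, 235.9]
ee_rot: [-0.0, 0.275, 0.961, 0.0]
force: [0.7, 0.8, -1.3]
grip_width: 0.125
grip_force: 59.9
```

>>> {"name": "drive_tool", "arguments": {"commands": "0.08 -0.3 0 0 0 0.15 0;0.08 -0.3 0 0 0 0.15 0;0.08 -0.3 0 0 0 0.15 0;0.08 -0.3 0 0 0 0.15 0;0.04 -0.1 0 0 0 0 0;0 0 0 0 0 0 0;0 0 0 0 0 0 0"}}

```text
time_s: 9.85
eef_pos: [606.0, -339.7, 235.2]
ee_rot: [-0.001, 0.046, 0.999, 0.001]
force: [0.5, 0.4, -1.5]
grip_width: 0.124
grip_force: 59.9
```

```bash
cat >> h.py <<'E'
def st():
    s=sense(); q=s["ee_rot"]; yaw=np.degrees(2*np.arctan2(q[2],q[1]))-90
    a=R.from_quat([q[1],q[2],q[3],q[0]]).as_matrix(); yaw=np.degrees(np.arctan2(a[1,1],a[0,1])); tz=a[:,2]
    print("t",round(s["time_s"],2),"p",np.round(s["eef_pos"],1),"yaw",yaw.round(2),"tilt",np.degrees(tz[:2]).round(2),"F",np.round(s["force"],1),"M",np.round(s["wrist_torque"],2),"grip",round(s["grip_width"]*85,1),round(s["grip_force"],1),"q6",round(s["joints"][5],2))
    return s
E
python3 -c "
from h import *; st()"
```

```text
t 9.85 p [ 606.  -339.7  235.2] yaw 84.69 tilt [-0.06  0.06] F [ 0.5  0.4 -1.5] M [-0.01 -0.02 -0.03] grip 10.6 59.9 q6 -2.16
```

>>> {"name": "drive_tool", "arguments": {"commands": "-0.02 0 -0.2 0 0 0.003 0;0 0 -0.3 0 0 0 0;0 0 -0.3 0 0 0 0;0 0 -0.3 0 0 0 0;0 0 -0.2 0 0 0 0;0 0 -0.1 0 0 0 0;0 0 -0.05 0 0 0 0;0 0 -0.02 0 0 0 0;0 0 0 0 0 0 0;0 0 0 0 0 0 0;0 0 0 0 0 0 0"}}

```text
time_s: 10.77
eef_pos: [604.7, -340.2, 90.2]
ee_rot: [0.001, 0.045, 0.999, -0.001]
force: [-0.6, 0.4, -1.4]
grip_width: 0.126
grip_force: 59.8
```

```bash
python3 -c "
from h import *; st()
S=capture('side'); cv2.imwrite('pics/s8.png',S['pixels']); st()"
```

```text
t 10.77 p [ 604.7 -340.2   90.2] yaw 84.89 tilt [ 0.09 -0.08] F [-0.6  0.4 -1.4] M [ 0.01 -0.03 -0.08] grip 10.7 59.8 q6 -2.16
t 10.82 p [ 604.6 -340.2   89.9] yaw 84.89 tilt [ 0.08 -0.07] F [-0.1  0.1 -1.2] M [-0.01 -0.07  0.01] grip 10.7 59.8 q6 -2.16
```

>>> {"name": "drive_tool", "arguments": {"commands": "0 0 -0.01 0 0 0 0;0 0 -0.01 0 0 0 0;0 0 -0.01 0 0 0 0;0 0 -0.01 0 0 0 0;0 0 -0.005 0 0 0 0;0 0 -0.005 0 0 0 0;0 0 0 0 0 0 0;0 0 0 0 0 0 0"}}

```text
time_s: 11.48
eef_pos: [604.3, -339.9, 83.8]
ee_rot: [-0.0, 0.045, 0.999, -0.0]
force: [0.4, 1.1, -1.4]
grip_width: 0.124
grip_force: 59.8
```

>>> {"name": "drive_tool", "arguments": {"commands": "0 0 -0.005 0 0 0 0;0 0 -0.005 0 0 0 0;0 0 -0.005 0 0 0 0;0 0 0 0 0 0 0"}}

```text
time_s: 11.82
eef_pos: [604.3, -339.9, 82.2]
ee_rot: [-0.0, 0.045, 0.999, 0.0]
force: [-0.3, 0.9, -2.8]
grip_width: 0.123
grip_force: 59.8
```

>>> {"name": "drive_tool", "arguments": {"commands": "0 0 -0.005 0 0 0 0;0 0 -0.005 0 0 0 0;0 0 0 0 0 0 0;0 0 0 0 0 0 0"}}

```text
time_s: 12.15
eef_pos: [604.3, -339.9, 81.3]
ee_rot: [-0.0, 0.045, 0.999, 0.0]
force: [-0.6, 0.2, -1.3]
grip_width: 0.123
grip_force: 59.8
```

>>> {"name": "drive_tool", "arguments": {"commands": "0 0 -0.005 0 0 0 0;0 0 -0.005 0 0 0 0;0 0 0 0 0 0 0;0 0 0 0 0 0 0"}}

```text
time_s: 12.48
eef_pos: [604.4, -340.0, 81.1]
ee_rot: [0.0, 0.045, 0.999, -0.0]
force: [-2.2, 1.3, 5.9]
grip_width: 0.125
grip_force: 60.8
```

>>> {"name": "drive_tool", "arguments": {"commands": "0 0 -0.005 0 0 0 0;0 0 -0.005 0 0 0 0;0 0 0 0 0 0 0;0 0 0 0 0 0 0"}}

```text
time_s: 12.82
eef_pos: [604.5, -340.1, 81.0]
ee_rot: [0.0, 0.045, 0.999, -0.0]
force: [-3.9, 3.1, 10.9]
grip_width: 0.125
grip_force: 61.7
```

>>> {"name": "drive_tool", "arguments": {"commands": "0 0 0.03 0 0 0 0;0 0 0.015 0 0 0 0;0 0 0 0 0 0 0;-0.001 0.01 0 0 0 0 0;-0.001 0.01 0 0 0 0 0;-0.001 0.01 0 0 0 0 0;-0.001 0.01 0 0 0 0 0;0 0 0 0 0 0 0"}}

```text
time_s: 13.48
eef_pos: [603.9, -335.7, 83.7]
ee_rot: [-0.0, 0.045, 0.999, 0.0]
force: [0.4, -0.8, -1.3]
grip_width: 0.125
grip_force: 59.9
```

>>> {"name": "drive_tool", "arguments": {"commands": "-0.001 0.01 0 0 0 0 0;-0.001 0.01 0 0 0 0 0;0 0 0 0 0 0 0;0 0 0 0 0 0 0"}}

```text
time_s: 13.82
eef_pos: [603.7, -333.9, 83.8]
ee_rot: [0.0, 0.045, 0.999, -0.0]
force: [-0.1, 1.2, -1.6]
grip_width: 0.125
grip_force: 59.9
```

```bash
python3 -c "
from h import *; st()"
```

```text
t 13.82 p [ 603.7 -333.9   83.8] yaw 84.89 tilt [ 0. -0.] F [-0.1  1.2 -1.6] M [ 0.05  0.   -0.03] grip 10.6 59.9 q6 -2.16
```

>>> {"name": "drive_tool", "arguments": {"commands": "0 0.01 0 0 0 0 0;0 0 0 0 0 0 0;0 0 0 0 0 0 0"}}

```text
time_s: 14.07
eef_pos: [603.7, -332.9, 83.8]
ee_rot: [-0.0, 0.045, 0.999, 0.0]
force: [-0.5, 0.9, -1.4]
grip_width: 0.123
grip_force: 59.9
```

>>> {"name": "drive_tool", "arguments": {"commands": "0 0.01 0 0 0 0 0;0 0 0 0 0 0 0;0 0 0 0 0 0 0"}}

```text
time_s: 14.32
eef_pos: [603.7, -331.9, 83.8]
ee_rot: [-0.0, 0.045, 0.999, 0.0]
force: [0.7, -1.0, -1.6]
grip_width: 0.124
grip_force: 59.9
```

>>> {"name": "drive_tool", "arguments": {"commands": "0 0.007 0 0 0 0 0;0 0 0 0 0 0 0;0 0 0 0 0 0 0"}}

```text
time_s: 14.57
eef_pos: [603.7, -331.2, 83.8]
ee_rot: [-0.0, 0.045, 0.999, 0.0]
force: [0.4, -0.2, -1.8]
grip_width: 0.124
grip_force: 59.9
```

>>> {"name": "drive_tool", "arguments": {"commands": "0 0.008 0 0 0 0 0;0 0 0 0 0 0 0;0 0 0 0 0 0 0"}}

```text
time_s: 14.82
eef_pos: [603.7, -330.4, 83.8]
ee_rot: [0.0, 0.045, 0.999, -0.0]
force: [-0.5, -0.6, -2.4]
grip_width: 0.123
grip_force: 59.9
```

>>> {"name": "drive_tool", "arguments": {"commands": "0 0.008 0 0 0 0 0;0 0 0 0 0 0 0;0 0 0 0 0 0 0"}}

```text
time_s: 15.07
eef_pos: [603.7, -329.6, 83.8]
ee_rot: [-0.0, 0.045, 0.999, 0.0]
force: [0.1, 0.2, -1.7]
grip_width: 0.122
grip_force: 59.9
```

>>> {"name": "drive_tool", "arguments": {"commands": "0 0.008 0 0 0 0 0;0 0 0 0 0 0 0;0 0 0 0 0 0 0"}}

```text
time_s: 15.32
eef_pos: [603.7, -329.1, 83.9]
ee_rot: [0.0, 0.045, 0.999, -0.0]
force: [0.6, -1.9, -0.7]
grip_width: 0.123
grip_force: 59.9
```

```bash
python3 -c "
from h import *; st()"
```

```text
t 15.32 p [ 603.7 -329.1   83.9] yaw 84.89 tilt [ 0.01 -0.03] F [ 0.6 -1.9 -0.7] M [-0.27  0.04  0.05] grip 10.5 59.9 q6 -2.15
```

>>> {"name": "drive_tool", "arguments": {"commands": "0 0.006 0 0 0 0 0;0 0 0 0 0 0 0;0 0 0 0 0 0 0"}}

```text
time_s: 15.57
eef_pos: [603.8, -328.7, 84.0]
ee_rot: [0.0, 0.045, 0.999, -0.001]
force: [-0.5, -4.1, -0.6]
grip_width: 0.12
grip_force: 59.9
```

```bash
python3 -c "
from h import *; s=st()
p=np.array(s['eef_pos'])[:2]-[581.21,-282.14]; a=np.radians(4.91); print('centre local',R.from_euler('z',-a).apply([*p,0]))"
```

```text
t 15.57 p [ 603.8 -328.7   84. ] yaw 84.89 tilt [ 0.02 -0.06] F [-0.5 -4.1 -0.6] M [-0.8  -0.03  0.05] grip 10.2 59.9 q6 -2.15
centre local [ 18.47775786 -48.33767296   0.        ]
```

>>> {"name": "drive_tool", "arguments": {"commands": "0 -0.03 0 0 0 0 0;0 -0.03 0 0 0 0 0;-0.06 -0.005 0 0 0 0 0;-0.06 -0.005 0 0 0 0 0;-0.06 -0.006 0 0 0 0 0;-0.01 0.1 0 0 0 0 0;0 0.05 0 0 0 0 0;0 0 0 0 0 0 0;0 0 0 0 0 0 0"}}

```text
time_s: 16.32
eef_pos: [585.0, -320.2, 84.0]
ee_rot: [0.0, 0.044, 0.999, -0.0]
force: [-0.3, -0.2, -1.4]
grip_width: 0.121
grip_force: 59.9
```

```bash
cat >> h.py <<'E'
def loc():
    s=st(); p=np.array(s['eef_pos'])[:2]-[581.21,-282.14]; a=np.radians(4.91); r=R.from_euler('z',-a)
    print('centre local',r.apply([*p,0])[:2].round(2),'F local',r.apply(s['force']).round(1))
E
python3 -c "
from h import *; loc()"
```

```text
t 16.32 p [ 585.  -320.2   84. ] yaw 84.94 tilt [ 0.01 -0.01] F [-0.3 -0.2 -1.4] M [ 0.02 -0.   -0.02] grip 10.3 59.9 q6 -2.16
centre local [  0.52 -38.22] F local [-0.3 -0.1 -1.4]
```

>>> {"name": "drive_tool", "arguments": {"commands": "-0.006 0.01 0 0 0 0 0;0 0 0 0 0 -0.08 0;0 0 0 0 0 -0.08 0;0 0 0 0 0 -0.08 0;0 0 0 0 0 0 0;0 0 0 0 0 0 0"}}

```text
time_s: 16.82
eef_pos: [584.2, -319.9, 83.7]
ee_rot: [-0.0, 0.137, 0.991, -0.0]
force: [-0.9, 0.3, -2.0]
grip_width: 0.121
grip_force: 59.9
```

>>> {"name": "drive_tool", "arguments": {"commands": "0 0 0 0 0 -0.04 0;0 0 0 0 0 -0.04 0;0 0 0 0 0 0 0;0 0 0 0 0 0 0"}}

```text
time_s: 17.15
eef_pos: [584.1, -319.8, 83.8]
ee_rot: [-0.0, 0.168, 0.986, -0.0]
force: [-0.3, 0.9, -1.8]
grip_width: 0.125
grip_force: 59.9
```

```bash
python3 -c "
from h import *; loc()"
```

```text
t 17.15 p [ 584.1 -319.8   83.8] yaw 70.61 tilt [-0. -0.] F [-0.3  0.9 -1.8] M [ 0.01 -0.07 -0.05] grip 10.6 59.9 q6 -1.91
centre local [ -0.31 -37.81] F local [-0.2  0.9 -1.8]
```

>>> {"name": "drive_tool", "arguments": {"commands": "0 0.005 0 0 0 -0.04 0;0 0 0 0 0 -0.04 0;0 0 0 0 0 0 0;0 0 0 0 0 0 0"}}

```text
time_s: 17.48
eef_pos: [584.1, -319.3, 83.8]
ee_rot: [-0.0, 0.199, 0.98, -0.0]
force: [-0.7, 0.5, -1.3]
grip_width: 0.123
grip_force: 59.9
```

>>> {"name": "drive_tool", "arguments": {"commands": "0 0 0 0 0 -0.04 0;0 0 0 0 0 -0.04 0;0 0 0 0 0 0 0;0 0 0 0 0 0 0"}}

```text
time_s: 17.82
eef_pos: [584.1, -319.3, 83.8]
ee_rot: [0.0, 0.23, 0.973, -0.0]
force: [-0.6, 0.1, -1.3]
grip_width: 0.124
grip_force: 59.9
```

```bash
python3 -c "
from h import *; loc()"
```

```text
t 17.82 p [ 584.1 -319.3   83.8] yaw 63.41 tilt [ 0. -0.] F [-0.6  0.1 -1.3] M [-0.01  0.02 -0.01] grip 10.5 59.9 q6 -1.78
centre local [ -0.28 -37.3 ] F local [-0.6  0.1 -1.3]
```

>>> {"name": "drive_tool", "arguments": {"commands": "0 0 0 0 0 -0.05 0;0 0 0 0 0 -0.05 0;0 0 0 0 0 0 0;0 0 0 0 0 0 0"}}

```text
time_s: 18.15
eef_pos: [584.1, -319.3, 83.8]
ee_rot: [-0.0, 0.268, 0.963, -0.0]
force: [-0.3, 0.0, -0.7]
grip_width: 0.126
grip_force: 59.9
```

>>> {"name": "drive_tool", "arguments": {"commands": "0 0 0 0 0 -0.05 0;0 0 0 0 0 -0.05 0;0 0 0 0 0 0 0;0 0 0 0 0 0 0"}}

```text
time_s: 18.48
eef_pos: [584.1, -319.3, 83.8]
ee_rot: [0.0, 0.305, 0.952, -0.0]
force: [-0.0, 0.7, -0.6]
grip_width: 0.126
grip_force: 59.9
```

```bash
python3 -c "
from h import *; loc()"
```

```text
t 18.48 p [ 584.1 -319.3   83.8] yaw 54.43 tilt [ 0. -0.] F [-0.   0.7 -0.6] M [ 0.    0.02 -0.01] grip 10.7 59.9 q6 -1.63
centre local [ -0.28 -37.29] F local [ 0.1  0.7 -0.6]
```

>>> {"name": "drive_tool", "arguments": {"commands": "0 0 0 0 0 -0.06 0;0 0 0 0 0 -0.06 0;0 0 0 0 0 -0.06 0;0 0 0 0 0 0 0;0 0 0 0 0 0 0"}}

```text
time_s: 18.9
eef_pos: [584.1, -319.3, 83.8]
ee_rot: [-0.0, 0.372, 0.928, -0.0]
force: [-0.7, 0.2, -1.8]
grip_width: 0.124
grip_force: 59.9
```

>>> {"name": "drive_tool", "arguments": {"commands": "0 0.01 0 0 0 0 0;0 0.005 0 0 0 0 0;0 0 0 0 0 0 0;0 0 0 0 0 0 0"}}

```text
time_s: 19.23
eef_pos: [584.1, -317.9, 83.8]
ee_rot: [0.0, 0.373, 0.928, -0.0]
force: [0.2, -0.1, -0.7]
grip_width: 0.125
grip_force: 59.9
```

```bash
python3 -c "
from h import *; loc()"
```

```text
t 19.23 p [ 584.1 -317.9   83.8] yaw 46.22 tilt [ 0.   -0.01] F [ 0.2 -0.1 -0.7] M [-0.14  0.05  0.01] grip 10.6 59.9 q6 -1.48
centre local [ -0.18 -35.88] F local [ 0.2 -0.1 -0.7]
```

>>> {"name": "drive_tool", "arguments": {"commands": "0 0.006 0 0 0 0 0;0 0 0 0 0 0 0;0 0 0 0 0 0 0"}}

```text
time_s: 19.48
eef_pos: [584.1, -317.6, 83.9]
ee_rot: [0.0, 0.373, 0.928, -0.0]
force: [-0.6, -3.3, -1.0]
grip_width: 0.119
grip_force: 59.9
```

```bash
python3 -c "
from h import *; loc()"
```

```text
t 19.48 p [ 584.1 -317.6   83.9] yaw 46.19 tilt [ 0.01 -0.05] F [-0.6 -3.3 -1. ] M [-0.57  0.08 -0.01] grip 10.1 59.9 q6 -1.48
centre local [ -0.14 -35.57] F local [-0.9 -3.2 -1. ]
```

>>> {"name": "drive_tool", "arguments": {"commands": "0 -0.016 0 0 0 0 0;0 -0.01 0 0 0 0 0;0 0 0 0 0 0 0;0 0 0 0 0 0 0"}}

```text
time_s: 19.82
eef_pos: [584.1, -319.6, 83.7]
ee_rot: [-0.0, 0.373, 0.928, 0.0]
force: [0.5, 0.5, -1.2]
grip_width: 0.12
grip_force: 59.9
```

```bash
python3 -c "
from h import *; loc()"
```

```text
t 19.82 p [ 584.1 -319.6   83.7] yaw 46.19 tilt [-0.01  0.03] F [ 0.5  0.5 -1.2] M [-0.01  0.02 -0.03] grip 10.2 59.9 q6 -1.48
centre local [ -0.31 -37.58] F local [ 0.6  0.4 -1.2]
```

>>> {"name": "drive_tool", "arguments": {"commands": "0 -0.01 0 0 0 0 0;0 0 0 0 0 0 0;0 0 0 0 0 0 0"}}

```text
time_s: 20.07
eef_pos: [584.1, -320.5, 83.6]
ee_rot: [-0.0, 0.373, 0.928, 0.0]
force: [-0.4, 2.0, -1.4]
grip_width: 0.122
grip_force: 59.8
```

```bash
python3 -c "
from h import *; loc()"
```

```text
t 20.07 p [ 584.1 -320.5   83.6] yaw 46.19 tilt [-0.01  0.04] F [-0.4  2.  -1.4] M [0.34 0.02 0.02] grip 10.3 59.8 q6 -1.48
centre local [ -0.4  -38.43] F local [-0.2  2.1 -1.4]
```

>>> {"name": "drive_tool", "arguments": {"commands": "0 0.014 0 0 0 0 0;0 0 0 0 0 -0.06 0;0 0 0 0 0 -0.06 0;0 0 0 0 0 -0.06 0;0 0 0 0 0 0 0;0 0 0 0 0 0 0"}}

```text
time_s: 20.57
eef_pos: [584.1, -319.5, 83.9]
ee_rot: [0.0, 0.437, 0.899, -0.0]
force: [-0.3, 0.6, -1.6]
grip_width: 0.121
grip_force: 59.9
```

```bash
python3 -c "
from h import *; loc()"
```

```text
t 20.57 p [ 584.1 -319.5   83.9] yaw 38.17 tilt [ 0.01 -0.02] F [-0.3  0.6 -1.6] M [-0.03 -0.07  0.02] grip 10.2 59.9 q6 -1.34
centre local [ -0.28 -37.44] F local [-0.3  0.6 -1.6]
```

>>> {"name": "drive_tool", "arguments": {"commands": "0 0 0 0 0 -0.06 0;0 0 0 0 0 -0.06 0;0 0 0 0 0 -0.06 0;0 0 0 0 0 0 0;0 0 0 0 0 0 0"}}

```text
time_s: 20.98
eef_pos: [584.1, -319.4, 83.8]
ee_rot: [0.0, 0.499, 0.867, -0.0]
force: [0.5, -0.9, -1.9]
grip_width: 0.126
grip_force: 59.9
```

```bash
python3 -c "
from h import *; loc()"
```

```text
t 20.98 p [ 584.1 -319.4   83.8] yaw 30.12 tilt [-0. -0.] F [ 0.5 -0.9 -1.9] M [-0.01  0.01  0.  ] grip 10.7 59.9 q6 -1.2
centre local [ -0.3  -37.41] F local [ 0.4 -0.9 -1.9]
```

>>> {"name": "drive_tool", "arguments": {"commands": "0 0 0 0 0 -0.06 0;0 0 0 0 0 -0.06 0;0 0 0 0 0 -0.06 0;0 0 0 0 0 0 0;0 0 0 0 0 0 0"}}

```text
time_s: 21.4
eef_pos: [584.1, -319.4, 83.8]
ee_rot: [-0.0, 0.559, 0.829, -0.0]
force: [-0.2, -0.2, -1.9]
grip_width: 0.126
grip_force: 59.9
```

```bash
python3 -c "
from h import *; loc()"
```

```text
t 21.4 p [ 584.1 -319.4   83.8] yaw 22.04 tilt [-0. -0.] F [-0.2 -0.2 -1.9] M [-0.04 -0.01 -0.03] grip 10.7 59.9 q6 -1.06
centre local [ -0.3  -37.39] F local [-0.2 -0.1 -1.9]
```

>>> {"name": "drive_tool", "arguments": {"commands": "0 0.003 0 0 0 -0.06 0;0 0 0 0 0 -0.06 0;0 0 0 0 0 -0.06 0;0 0 0 0 0 0 0;0 0 0 0 0 0 0"}}

```text
time_s: 21.82
eef_pos: [584.1, -319.1, 83.8]
ee_rot: [-0.0, 0.616, 0.788, -0.0]
force: [0.4, 0.4, -1.8]
grip_width: 0.13
grip_force: 59.9
```

```bash
python3 -c "
from h import *; loc()"
```

```text
t 21.82 p [ 584.1 -319.1   83.8] yaw 13.96 tilt [-0. -0.] F [ 0.4  0.4 -1.8] M [-0.03 -0.03 -0.  ] grip 11.0 59.9 q6 -0.92
centre local [ -0.28 -37.1 ] F local [ 0.4  0.4 -1.8]
```

>>> {"name": "drive_tool", "arguments": {"commands": "0 0 0 0 0 -0.03 0;0 0 0 0 0 -0.03 0;0 0 0 0 0 0 0;0 0 0 0 0 0 0"}}

```text
time_s: 22.15
eef_pos: [584.1, -319.1, 83.8]
ee_rot: [-0.0, 0.635, 0.772, -0.0]
force: [0.3, -0.7, -1.5]
grip_width: 0.122
grip_force: 59.9
```

```bash
python3 -c "
from h import *; loc()"
```

```text
t 22.15 p [ 584.1 -319.1   83.8] yaw 11.11 tilt [-0.  0.] F [ 0.3 -0.7 -1.5] M [-0.02  0.03  0.02] grip 10.4 59.9 q6 -0.87
centre local [ -0.27 -37.08] F local [ 0.2 -0.8 -1.5]
```

>>> {"name": "drive_tool", "arguments": {"commands": "0 0 0 0 0 -0.025 0;0 0 0 0 0 -0.025 0;0 0 0 0 0 0 0;0 0 0 0 0 0 0"}}

```text
time_s: 22.48
eef_pos: [584.1, -319.1, 83.8]
ee_rot: [-0.0, 0.651, 0.759, -0.0]
force: [0.3, -0.6, -1.4]
grip_width: 0.126
grip_force: 59.9
```

```bash
python3 -c "
from h import *; loc()"
```

```text
t 22.48 p [ 584.1 -319.1   83.8] yaw 8.84 tilt [-0. -0.] F [ 0.3 -0.6 -1.4] M [0.02 0.   0.  ] grip 10.7 59.9 q6 -0.83
centre local [ -0.27 -37.09] F local [ 0.3 -0.6 -1.4]
```

>>> {"name": "drive_tool", "arguments": {"commands": "0 0 -0.005 0 0 0 0;0 0 -0.005 0 0 0 0;0 0 -0.005 0 0 0 0;0 0 -0.003 0 0 -0.02 0;0 0 0 0 0 -0.02 0;0 0 0 0 0 0 0;0 0 0 0 0 0 0"}}

```text
time_s: 23.07
eef_pos: [584.1, -319.1, 82.0]
ee_rot: [0.0, 0.662, 0.749, -0.0]
force: [-0.1, -0.7, -1.7]
grip_width: 0.124
grip_force: 59.9
```

```bash
python3 -c "
from h import *; loc()"
```

```text
t 23.07 p [ 584.1 -319.1   82. ] yaw 7.03 tilt [ 0. -0.] F [-0.1 -0.7 -1.7] M [-0.02 -0.02 -0.04] grip 10.5 59.9 q6 -0.8
centre local [ -0.27 -37.11] F local [-0.2 -0.6 -1.7]
```

>>> {"name": "drive_tool", "arguments": {"commands": "0 0 0 0 0 -0.02 0;0 0 0 0 0 0 0;0 0 0 0 0 0 0"}}

```text
time_s: 23.32
eef_pos: [584.1, -319.1, 82.0]
ee_rot: [0.0, 0.668, 0.744, -0.0]
force: [0.1, -0.0, -1.7]
grip_width: 0.123
grip_force: 59.9
```

```bash
python3 -c "
from h import *; loc()"
```

```text
t 23.32 p [ 584.1 -319.1   82. ] yaw 6.14 tilt [ 0. -0.] F [ 0.1 -0.  -1.7] M [-0.02 -0.01 -0.  ] grip 10.5 59.9 q6 -0.78
centre local [ -0.24 -37.09] F local [ 0.1 -0.  -1.7]
```

>>> {"name": "drive_tool", "arguments": {"commands": "0 0 0 0 0 -0.02 0;0 0 0 0 0 0 0;0 0 0 0 0 0 0"}}

```text
time_s: 23.57
eef_pos: [584.1, -319.1, 82.0]
ee_rot: [0.0, 0.674, 0.739, -0.0]
force: [0.0, 0.9, -1.7]
grip_width: 0.125
grip_force: 59.9
```

```bash
python3 -c "
from h import *; loc()"
```

```text
t 23.57 p [ 584.1 -319.1   82. ] yaw 5.23 tilt [ 0. -0.] F [ 0.   0.9 -1.7] M [-0.01 -0.04 -0.  ] grip 10.6 59.9 q6 -0.77
centre local [ -0.27 -37.09] F local [ 0.1  0.9 -1.7]
```

>>> {"name": "drive_tool", "arguments": {"commands": "0.005 0 0 0 0 -0.007 0;0 0 0 0 0 0 0;0 0 0 0 0 0 0"}}

```text
time_s: 23.82
eef_pos: [584.4, -319.1, 81.9]
ee_rot: [-0.0, 0.676, 0.737, -0.0]
force: [-2.1, 0.2, -0.8]
grip_width: 0.117
grip_force: 60.0
```

>>> {"name": "drive_tool", "arguments": {"commands": "0.005 0 0 0 0 0 0;0 0 0 0 0 0 0;0 0 0 0 0 0 0"}}

```text
time_s: 24.07
eef_pos: [584.7, -319.1, 81.9]
ee_rot: [-0.001, 0.676, 0.737, -0.0]
force: [-6.3, 0.7, -0.5]
grip_width: 0.124
grip_force: 60.1
```

```bash
python3 -c "
from h import *; loc()"
```

```text
t 24.07 p [ 584.7 -319.1   81.9] yaw 4.93 tilt [-0.07  0.01] F [-6.3  0.7 -0.5] M [-0.03  1.05  0.2 ] grip 10.5 60.1 q6 -0.76
centre local [  0.27 -37.17] F local [-6.2  1.3 -0.5]
```

>>> {"name": "drive_tool", "arguments": {"commands": "0.005 0 0 0 0 0 0;0 0 0 0 0 0 0;0 0 0 0 0 0 0"}}

```text
time_s: 24.32
eef_pos: [584.9, -319.1, 81.8]
ee_rot: [-0.001, 0.676, 0.737, -0.001]
force: [-6.2, 0.6, -0.3]
grip_width: 0.122
grip_force: 60.3
```

```bash
python3 -c "
from h import *; loc()"
```

```text
t 24.32 p [ 584.9 -319.1   81.8] yaw 4.94 tilt [-0.11  0.02] F [-6.2  0.6 -0.3] M [-0.03  1.35  0.27] grip 10.4 60.3 q6 -0.76
centre local [  0.54 -37.17] F local [-6.1  1.1 -0.3]
```

>>> {"name": "drive_tool", "arguments": {"commands": "0.003 0 0 0 0 -0.008 0;0 0 0 0 0 0 0;0 0 0 0 0 0 0"}}

```text
time_s: 24.57
eef_pos: [584.9, -319.2, 81.8]
ee_rot: [-0.001, 0.678, 0.735, -0.001]
force: [-8.2, 0.1, 1.0]
grip_width: 0.125
grip_force: 60.5
```

```bash
python3 -c "
from h import *; loc()"
```

```text
t 24.57 p [ 584.9 -319.2   81.8] yaw 4.59 tilt [-0.16  0.03] F [-8.2  0.1  1. ] M [-0.05  1.66  0.34] grip 10.6 60.5 q6 -0.75
centre local [  0.53 -37.21] F local [-8.1  0.8  1. ]
```

>>> {"name": "drive_tool", "arguments": {"commands": "0.003 0 0 0 0 0 0;0 0 0 0 0 0 0;0 0 0 0 0 0 0"}}

```text
time_s: 24.82
eef_pos: [585.0, -319.2, 81.7]
ee_rot: [-0.001, 0.678, 0.735, -0.001]
force: [-9.2, -1.5, 0.7]
grip_width: 0.122
grip_force: 60.6
```

```bash
python3 -c "
from h import *; loc()"
```

```text
t 24.82 p [ 585.  -319.2   81.7] yaw 4.59 tilt [-0.19  0.03] F [-9.2 -1.5  0.7] M [-0.06  1.81  0.41] grip 10.4 60.6 q6 -0.75
centre local [  0.62 -37.24] F local [-9.3 -0.7  0.7]
```

>>> {"name": "drive_tool", "arguments": {"commands": "0.005 0 0 0 0 0 0;0 0 0 0 0 0 0;0 0 0 0 0 0 0;0 0 0 0 0 0 0;0 0 0 0 0 0 0"}}

```text
time_s: 25.23
eef_pos: [585.2, -319.2, 81.7]
ee_rot: [-0.002, 0.678, 0.735, -0.001]
force: [-9.8, -0.3, 1.2]
grip_width: 0.122
grip_force: 60.8
```

```bash
python3 -c "
from h import *; loc()"
```

```text
t 25.23 p [ 585.2 -319.2   81.7] yaw 4.59 tilt [-0.23  0.04] F [-9.8 -0.3  1.2] M [-0.04  2.12  0.38] grip 10.4 60.8 q6 -0.75
centre local [  0.84 -37.29] F local [-9.8  0.6  1.2]
```

>>> {"name": "drive_tool", "arguments": {"commands": "-0.005 0 0 0 0 0 0;-0.005 0 -0.004 0 0 0 0;0 0 -0.004 0 0 0 0;0 0 0 0 0 0 0;0 0 0 0 0 0 0"}}

```text
time_s: 25.65
eef_pos: [584.9, -319.3, 81.4]
ee_rot: [-0.001, 0.678, 0.735, -0.001]
force: [-8.4, -0.9, 3.4]
grip_width: 0.122
grip_force: 60.7
```

```bash
python3 -c "
from h import *; loc()"
```

```text
t 25.65 p [ 584.9 -319.3   81.4] yaw 4.58 tilt [-0.12  0.  ] F [-8.4 -0.9  3.4] M [-0.    1.68  0.33] grip 10.4 60.7 q6 -0.75
centre local [  0.46 -37.36] F local [-8.5 -0.2  3.4]
```

>>> {"name": "drive_tool", "arguments": {"commands": "-0.005 0 0 0 0 0 0;-0.002 0 0 0 0 0 0;0 0 0 0 0 0 0;0 0 0 0 0 0 0"}}

```text
time_s: 25.98
eef_pos: [584.6, -319.3, 81.4]
ee_rot: [-0.0, 0.678, 0.735, -0.0]
force: [-6.3, -0.3, 1.4]
grip_width: 0.128
grip_force: 60.5
```

```bash
python3 -c "
from h import *; loc()"
```

```text
t 25.98 p [ 584.6 -319.3   81.4] yaw 4.57 tilt [-0.06 -0.01] F [-6.3 -0.3  1.4] M [0.02 1.21 0.24] grip 10.9 60.5 q6 -0.75
centre local [  0.18 -37.32] F local [-6.3  0.2  1.4]
```

>>> {"name": "drive_tool", "arguments": {"commands": "-0.004 0 -0.004 0 0 0 0;0 0 0 0 0 0 0;0 0 0 0 0 0 0", "force": 20}}

```text
time_s: 26.23
eef_pos: [584.4, -319.3, 81.1]
ee_rot: [-0.0, 0.678, 0.735, -0.0]
force: [-5.0, 0.2, 3.1]
grip_width: 0.125
grip_force: 60.4
```

```bash
python3 -c "
from h import *; loc()"
```

```text
t 26.23 p [ 584.4 -319.3   81.1] yaw 4.57 tilt [-0.02 -0.02] F [-5.   0.2  3.1] M [-0.02  1.08  0.17] grip 10.6 60.4 q6 -0.75
centre local [ 1.000e-02 -3.729e+01] F local [-4.9  0.7  3.1]
```

>>> {"name": "drive_tool", "arguments": {"commands": "0 0 0 0 0 0 14;0 0 0 0 0 0 16;0 0 0 0 0 0 18;0 0 0 0 0 0 20;0 0 0 0 0 0 24;0 0 0 0 0 0 30;0 0 0 0 0 0 36;0 0 0 0 0 0 40;0 0 0 0 0 0 40"}}

```text
time_s: 26.98
eef_pos: [584.7, -319.1, 80.8]
ee_rot: [0.0, 0.678, 0.735, 0.0]
force: [0.1, 0.4, -0.1]
grip_width: 0.403
grip_force: 0.0
```

```bash
python3 -c "
from h import *; loc()"
```

```text
t 26.98 p [ 584.7 -319.1   80.8] yaw 4.56 tilt [0.01 0.  ] F [ 0.1  0.4 -0.1] M [-0.04 -0.02 -0.02] grip 34.2 0.0 q6 -0.75
centre local [  0.26 -37.16] F local [ 0.2  0.4 -0.1]
```

Released. I raise the arm and move it clear, then look.

>>> {"name": "drive_tool", "arguments": {"commands": "0 0 0.1 0 0 0 40;0 0 0.2 0 0 0 40;0 0 0.35 0 0 0 40;0 0 0.35 0 0 0 40;0 0 0.35 0 0 0 40;-0.3 -0.1 0.2 0 0 0 40;-0.3 -0.1 0 0 0 0 40;-0.3 -0.1 0 0 0 0 40;-0.3 -0.1 0 0 0 0 40;-0.3 -0.1 0 0 0 0 40;-0.3 -0.1 0 0 0 0 40;-0.3 -0.1 0 0 0 0 40;-0.3 0 0 0 0 0 40;0 0 0 0 0 0 40"}}

```text
time_s: 28.15
eef_pos: [341.0, -389.6, 236.9]
ee_rot: [-0.0, 0.68, 0.734, -0.001]
force: [-0.7, 0.7, -0.3]
grip_width: 0.401
grip_force: 0.0
```

Run:
```python
from h import *
T=capture("top");S=capture("side"); st()
A=np.zeros((430,800,3),np.uint8)
A[:420,:445]=cv2.resize(grid(T["pixels"],382,165,456,235,6),None,fx=1,fy=1)[:420,:445][:, :445] if False else np.pad(grid(T["pixels"],382,165,456,235,6),((0,0),(0,1),(0,0)))[:420,:445]
A[:310,465:795]=grid(S["pixels"],278,140,344,202,5)
cv2.imwrite("pics/c9.png",A)
def tf(L,y0=8): a=np.radians(4.91); return [581.21+np.cos(a)*L[0]-np.sin(a)*L[1],-282.14+np.sin(a)*L[0]+np.cos(a)*L[1],L[2]]
for n,L in(("tip",(39,-37.2+22.5,59)),("tail",(-45,-37.2,59)),("collar",(-7,7.3,65)),("grip top",(0,-37.2,111)),("staple top",(0,7.8,79))): print(n,proj(T,tf(L)).round(1),proj(S,tf(L)).round(1))
```

```text
t 28.25 p [ 344.2 -389.4  236.9] yaw 4.47 tilt [ 0.05 -0.07] F [ 0.9  0.2 -0.2] M [-0.   -0.02  0.06] grip 34.0 0.0 q6 -1.15
tip [416.1 179.2] [298.2 164.5]
tail [427.3 210.2] [325.7 161.2]
collar [409.9 196.7] [314.4 164.9]
grip top [430.4 190.9] [310.8 144.9]
staple top [410.5 193.5] [312.  160.4]
```

View pics/c9.png

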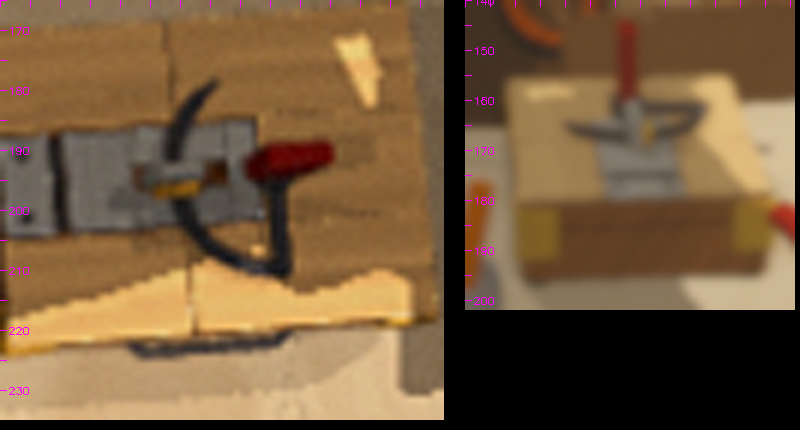

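The picture shows the hook through the staple. Its tip is at about (418,178.5) and the collar sits against the staple at (411,196). The hook lies flat, the leaf is shut, and the arm is clear.

```bash
python3 -c "
from rig import *; print(finish_job())"
```

```text
the job is handed in; nothing more can be done
None
```

The case is locked and handed in: the hasp leaf was folded flat first, then the hook was swung through the staple, pressed home with about 10 N (one kilogram) and released to lie flat on the lid. It took about 28 s, the strongest contact I read was about 13 N, and the bench items were not handled.

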